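Snap the lunch box lid shut all round

TASK

The lid of the blue lunch box has popped up all round: press down each of the four raised sections of its white rim until every one is fully shut, level with the lid's corners. Only press: do not lift, tip or push the lunch box away from its place, and leave the salt shaker, the peg tray and the caddy with its bin as they are.

Things in the scene. Friction and masses are not known exactly. Their poses are not given: they have to be found in the camera images.
- lunch_box: Loose blue steel lunch box, about 0.75 kg, 128 (x) by 168 mm (y), white snap-fit lid. Origin: centre of its underside, z up. Fixed lid parts: panel 78 x 118 mm, top at 60 mm; four corner pieces 22 mm square, tops at 64 mm. Between the corners lie four white rim sections, one a side: raised, it stands 5.5 to 7 mm above the corners over an orange band; shut, it is level with them and hides the band.
- rim_near (a joint): Rim section along the box's -x long side (112 x 20 mm): travel straight down in m: 0 raised, 0.007 fully shut. Stiff snap fit: resists with about 7 N all the way, stays wherever it is left (starts 0 to 1.5 mm down), then a hard stop. It stays level: press anywhere along its length.
- rim_near_top (a point): Centre of that section's top face (moves down with it); in the box frame at (-51, 0, 71) mm at joint 0, z 64 mm when shut.
- rim_far (a joint): Rim section along the box's +x long side (112 x 20 mm): travel straight down in m: 0 raised, 0.007 fully shut. Stiff snap fit: resists with about 7 N all the way, stays wherever it is left (starts 0 to 1.5 mm down), then a hard stop. It stays level: press anywhere along its length.
- rim_far_top (a point): Centre of that section's top face (moves down with it); in the box frame at (51, 0, 71) mm at joint 0, z 64 mm when shut.
- rim_left (a joint): Rim section along the box's +y short side (72 x 20 mm): travel straight down in m: 0 raised, 0.007 fully shut. Stiff snap fit: resists with about 7 N all the way, stays wherever it is left (starts 0 to 1.5 mm down), then a hard stop. It stays level: press anywhere along its length.
- rim_left_top (a point): Centre of that section's top face (moves down with it); in the box frame at (0, 71, 71) mm at joint 0, z 64 mm when shut.
- rim_right (a joint): Rim section along the box's -y short side (72 x 20 mm): travel straight down in m: 0 raised, 0.007 fully shut. Stiff snap fit: resists with about 7 N all the way, stays wherever it is left (starts 0 to 1.5 mm down), then a hard stop. It stays level: press anywhere along its length.
- rim_right_top (a point): Centre of that section's top face (moves down with it); in the box frame at (0, -71, 71) mm at joint 0, z 64 mm when shut.
- salt_shaker: Loose empty white ceramic salt shaker, 46 mm across, 76 mm tall, origin at the centre of its underside. Leave alone.
- peg_tray: Loose yellow plastic tray with clothes pegs, 90 x 140 x 32 mm tall, origin at the centre of its underside. Leave alone.
- caddy: Loose grey plastic caddy, 90 x 150 x 120 mm tall, origin at the centre of its underside; a green tilt-out bin is hinged at the foot of its -x front. Leave alone.
- caddy_bin_lip (a point): Lip of the green tilt-out bin, which may stand a little open, up to 35 mm out of the caddy's front. Leave alone.
There are look-alikes about, which are no part of the job. What is shaped like the lunch_box but purple or yellow is not meant.

How it is judged:
By the outcome, as a careful person would: the job done as asked, in the order asked, and still so for the second after the job is handed in, with the robot touching nothing.
It also fails if it takes over 45 s, if anything falls off the work surface, if the arm or the gripper's body presses on something with over 40 N, if the wrist force passes 120 N, or if a joint passes its speed limit or range.

ROBOT

A 6-joint arm with a two-finger parallel gripper is mounted at the origin on the work surface. World frame = base frame: x ahead of the robot, y to its left, z up, the work surface at z = 0. Lengths are in m, angles in rad, forces in N, time in s.
With the tool pointing down it reaches from about 0.325 to 0.85 m from the base axis. Payload 4.4 kg.
Tool frame: the origin (TCP) lies midway between the tips of the shut fingers; the grasp point (between the pads) lies 19 mm behind it (bot.grip_depth is the distance from the TCP to the grasp point, in m); z points along the fingers, y is the direction in which the jaws open and shut (so a half turn about z gives the same grasp; the last joint's range is limited). The gripper opens to 94 mm and grips with 3 to 60 N. Pads are 16 mm wide; open, the fingers measure 119 mm over their backs; the gripper's body (75 mm by 177 mm) begins 78 mm behind the grasp point.
Start: joints at [-1.377, 0.207, 1.542, -0, 1.393, -0.15], TCP at [0.194, -0.541, 0.205] pointing down, gripper open.
Joint ranges: [-2.73, 2.73], [-0.86, 2.22], [0.23, 2.46], [-1.11, 4.25], [0.08, 2.63], [-2.82, 2.82]. Speed limits (rad/s): [2.79, 2.79, 3.14, 3.14, 3.14, 3.14].

INTERFACE

Orientations are given as a unit quaternion [w, x, y, z].
In Python, from rig import bot gives the robot as it stands. Calls block until the motion is done:
- bot.goto(position, orientation): joint-space move of the TCP to a pose.
- bot.move_l(position, feed=0.15, rotation=None): straight line of the TCP; rotation=None keeps the orientation; feed is the mean speed in m/s.
- bot.set_joints(angles): joint-space move.
- bot.set_gripper(opening): finger opening in m; the grip force is fixed at half the most; returns when the fingers have stopped.
- bot.dwell(seconds).
- bot.solve_ik(position, orientation): joint angles nearest the present ones, or None.
- bot.get_obs(): the state.
- bot.snapshot(name): name is "scene" or "top"; returns the picture (420x560x3 uint8, red, green, blue); there is no depth.
- bot.calibration(name): a dict with "camera_matrix" (3x3 intrinsics, pixels), "D" ([k1, k2, p1, p2, k3] as OpenCV has them; the pictures are not rectified), "rvec" (rotation vector, rad) and "tvec" (3), from world to camera coordinates, as OpenCV has them. Camera axes: x right, y down, z forward; pixel columns grow to the right and rows downward; lengths in m; the calibration is good to about 2 mm. A picture is of the moment at which its call begins. calibration takes no time and is no camera call.
A pose or a line that the arm cannot do raises bot.MotionError and nothing moves.
- bot.job_done(): hands the job in, once; it reports no verdict.
The state is a dict: "time_s": time; "joint_pos": joint angles; "joint_velocities": joint speeds; "effort": joint torques, N m; "tcp_pos": TCP position; "orientation": TCP orientation; "contact_force": force on the tool from outside, world axes, zero at the start; "wrist_torque": the same for the moment, N m; "opening": finger opening in m.
Only numpy, scipy, OpenCV 4.12 (cv2) and the standard library are available. Lean on these libraries where they do the work, as an engineer would, in place of code of your own. Each camera call takes 0.05 s, during which the arm holds its last target.

## Working session

There is one attempt and no reset: what is moved stays moved. The work goes in short steps, each a Python script; the robot and the scene stay as the last script left them, time stands still between calls to the robot, and variables do not carry over. Pictures are saved under pics/ and viewed, and the job is handed in when it is done.

```bash
ls; mkdir -p pics; python3 - <<'E'
from rig import bot
import cv2
for n in("scene","top"):
    im=bot.snapshot(n); cv2.imwrite(f"pics/{n}0.png",im[:,:,::-1])
    c=bot.calibration(n); print(n,c)
o=bot.get_obs(); print(o)
E
```

```text
pics
scene {'camera_matrix': array([[510.39319949,   0.        , 279.57419894],
       [  0.        , 510.39319949, 211.54692399],
       [  0.        ,   0.        ,   1.        ]]), 'D': array([0.00161034, 0.        , 0.        , 0.        , 0.        ]), 'rvec': array([ 0.6759293 ,  2.68383904, -1.05152298]), 'tvec': array([ 0.42072809, -0.1992862 ,  1.49140198])}
top {'camera_matrix': array([[392.79930003,   0.        , 279.26747703],
       [  0.        , 392.79930003, 211.67741331],
       [  0.        ,   0.        ,   1.        ]]), 'D': array([-0.1089747,  0.       ,  0.       ,  0.       ,  0.       ]), 'rvec': array([ 2.17882625, -2.15131965,  0.08265448]), 'tvec': array([0.1300516 , 0.54031693, 1.12841737])}
{'time_s': 0.1, 'joint_pos': array([-1.37649634e+00,  2.07360014e-01,  1.54278294e+00, -9.10563726e-06,
        1.39347541e+00, -1.50473195e-01]), 'joint_velocities': array([ 0.00287394, -0.00211764, -0.00256049, -0.00061149,  0.00045318,
        0.00053983]), 'effort': array([-5.54905455e-04, -3.71868575e+01, -2.82293040e+01,  6.98142685e-02,
        3.10360745e-02, -5.07108075e-05]), 'tcp_pos': array([ 0.1942022 , -0.54045531,  0.20440593]), 'orientation': array([-1.01251752e-03,  9.85177548e-01,  1.71534760e-01, -2.66729382e-05]), 'contact_force': array([0.26038053, 0.2837562 , 0.53846829]), 'wrist_torque': array([0.04678035, 0.02091152, 0.04703783]), 'opening': 0.09398651744840072}
```

View pics/scene0.png

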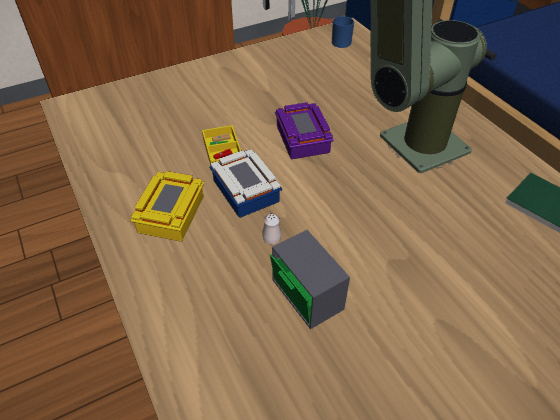

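View pics/top0.png

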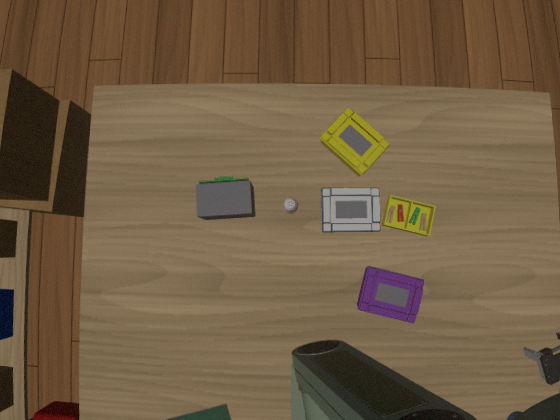

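The top view shows the target, a white lid with a grey panel, at about (351,210). The peg tray is just to its right and the shaker is at (290,205). Next I'll measure its pose.

```bash
cat > h.py <<'E'
import numpy as np, cv2
from rig import bot
def ray(name,uv,z):
    c=bot.calibration(name); K,D=c["camera_matrix"],c["D"]
    R=cv2.Rodrigues(c["rvec"])[0]; t=c["tvec"].ravel()
    p=cv2.undistortPoints(np.array(uv,float).reshape(-1,1,2),K,D).reshape(-1,2)
    d=np.c_[p,np.ones(len(p))]@R; C=-R.T@t
    return C+d*((z-C[2])/d[:,2])[:,None]
def proj(name,P):
    c=bot.calibration(name)
    return cv2.projectPoints(np.array(P,float),c["rvec"],c["tvec"],c["camera_matrix"],c["D"])[0].reshape(-1,2)
E
python3 - <<'E'
from h import *
for n,roi in(("top",(310,178,75,65)),("scene",(200,140,90,80))):
    im=cv2.imread(f"pics/{n}0.png"); x,y,w,h=roi
    hsv=cv2.cvtColor(im,cv2.COLOR_BGR2HSV)
    m=((hsv[...,1]<55)&(hsv[...,2]>(125))).astype(np.uint8)
    k=np.zeros_like(m);k[y:y+h,x:x+w]=m[y:y+h,x:x+w]
    cs,_=cv2.findContours(k,cv2.RETR_EXTERNAL,cv2.CHAIN_APPROX_NONE)
    c=max(cs,key=cv2.contourArea)
    hull=cv2.convexHull(c)
    P=ray(n,hull.reshape(-1,2),0.067)[:,:2]
    print(n,cv2.boundingRect(c),cv2.contourArea(c),cv2.minAreaRect((P*1000).astype(np.float32)))
    g=((hsv[...,1]<60)&(hsv[...,2]<115)).astype(np.uint8)
    k2=np.zeros_like(m);k2[y:y+h,x:x+w]=g[y:y+h,x:x+w]
    crop=im[y:y+h,x:x+w]; mm=cv2.cvtColor(k[y:y+h,x:x+w]*255,cv2.COLOR_GRAY2BGR)
    cv2.imwrite(f"pics/{n}_crop.png",cv2.resize(np.vstack([crop,mm]) if 0 else np.hstack([crop,mm]),None,fx=4.4,fy=4.4,interpolation=cv2.INTER_NEAREST))
E
```

```text
top (323, 196, 57, 34) 1208.5 ((534.9946899414062, -67.45128631591797), (94.2496337890625, 158.67189025878906), 0.7361894845962524)
scene (211, 149, 70, 55) 1753.0 ((544.5858764648438, -63.786346435546875), (124.48528289794922, 171.7386932373047), 1.18635892868042)
```

View pics/top_crop.png

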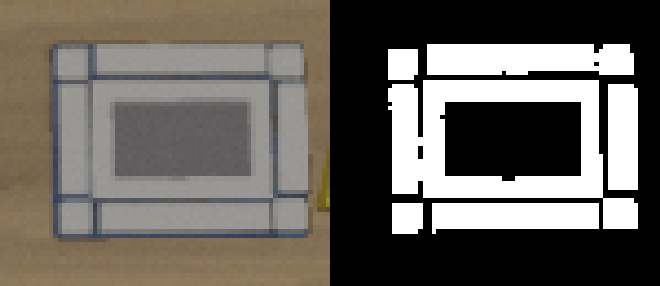

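View pics/scene_crop.png

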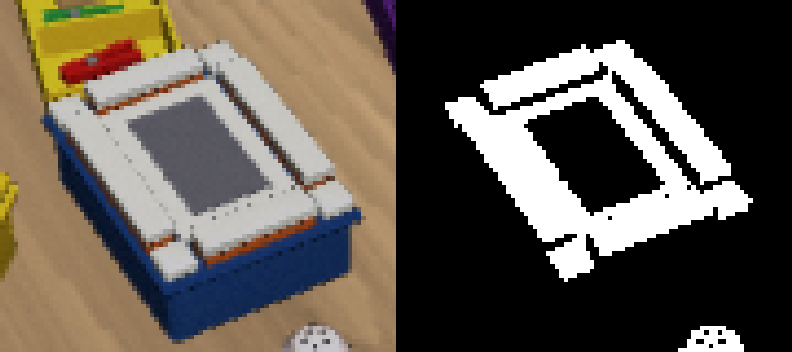

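Both crops show all four sections raised, with the orange bands visible. In the top view the gaps split the mask, so I'll close it and remeasure, using the grey panel as a second check.

```bash
python3 - <<'E'
from h import *
for n,roi in(("top",(316,182,68,55)),("scene",(205,142,80,70))):
    im=cv2.imread(f"pics/{n}0.png"); x,y,w,h=roi
    hsv=cv2.cvtColor(im,cv2.COLOR_BGR2HSV)
    sel=np.zeros(im.shape[:2],bool); sel[y:y+h,x:x+w]=1
    m=((hsv[...,1]<55)&(hsv[...,2]>125)&sel).astype(np.uint8)
    m=cv2.morphologyEx(m,cv2.MORPH_CLOSE,np.ones((5,5),np.uint8))
    c=max(cv2.findContours(m,cv2.RETR_EXTERNAL,cv2.CHAIN_APPROX_NONE)[0],key=cv2.contourArea)
    print(n,cv2.minAreaRect((ray(n,cv2.convexHull(c).reshape(-1,2),0.066)[:,:2]*1000).astype(np.float32)))
    g=((hsv[...,1]<75)&(hsv[...,2]<125)&sel).astype(np.uint8)
    g=cv2.morphologyEx(g,cv2.MORPH_OPEN,np.ones((5,5),np.uint8))
    c=max(cv2.findContours(g,cv2.RETR_EXTERNAL,cv2.CHAIN_APPROX_NONE)[0],key=cv2.contourArea)
    print(' panel',cv2.boundingRect(c),cv2.minAreaRect((ray(n,c.reshape(-1,2),0.060)[:,:2]*1000).astype(np.float32)))
E
```

```text
top ((545.375732421875, -68.36760711669922), (119.92829132080078, 160.55616760253906), 0.7719836235046387)
 panel (336, 201, 31, 17) ((545.6688232421875, -68.77633666992188), (46.00874328613281, 86.84796142578125), 0.6643072962760925)
scene ((544.161376953125, -64.77935791015625), (124.62505340576172, 171.9315185546875), 1.1863529682159424)
 panel (231, 163, 28, 24) ((544.6212768554688, -68.11256408691406), (50.26567459106445, 88.58289337158203), 0.30964264273643494)
```

```bash
cat >> h.py <<'E'
c0=np.array([.545,-.068]); yaw=np.deg2rad(.7)
def W(x,y): return c0+np.array([[np.cos(yaw),-np.sin(yaw)],[np.sin(yaw),np.cos(yaw)]])@[x,y]
def Q(ang): return [0,np.cos(ang/2),np.sin(ang/2),0]
def press(x,y,zmin=0.0615,stop=16):
    p=W(x,y); bot.dwell(.15); f0=bot.get_obs()["contact_force"][2]
    bot.move_l([*p,.076],feed=.08)
    z=.073
    while z>=zmin:
        bot.move_l([*p,z],feed=.03); o=bot.get_obs(); f=o["contact_force"]; 
        print("%.4f %.4f"%(z,o["tcp_pos"][2]),f.round(1),flush=True)
        if abs(f[2]-f0)>stop: break
        z-=.001
    bot.move_l([*p,.095],feed=.1); print("t",bot.get_obs()["time_s"])
E
python3 - <<'E'
from h import *
bot.set_gripper(0)
bot.goto([*W(-51,0)/1 if 0 else W(-.051,0),.13],Q(yaw)); print(bot.get_obs()["time_s"],bot.get_obs()["joint_pos"].round(2),bot.get_obs()["tcp_pos"])
bot.move_l([*W(-.051,0),.09],feed=.1)
press(-.051,0)
for n in("scene","top"): cv2.imwrite(f"pics/{n}1.png",bot.snapshot(n)[:,:,::-1])
E
```

```text
File "<stdin>", line 3
    bot.goto([*W(-51,0)/1 if 0 else W(-.051,0),.13],Q(yaw)); print(bot.get_obs()["time_s"],bot.get_obs()["joint_pos"].round(2),bot.get_obs()["tcp_pos"])
                          ^^
SyntaxError: invalid syntax
```

```bash
python3 - <<'E'
from h import *
bot.set_gripper(0)
bot.goto([*W(-.051,0),.13],Q(yaw)); print(bot.get_obs()["time_s"],bot.get_obs()["joint_pos"].round(2),bot.get_obs()["tcp_pos"])
bot.move_l([*W(-.051,0),.09],feed=.1)
press(-.051,0)
for n in("scene","top"): cv2.imwrite(f"pics/{n}1.png",bot.snapshot(n)[:,:,::-1])
im=cv2.imread("pics/scene1.png")[110:250,170:330]; cv2.imwrite("pics/s1c.png",cv2.resize(im,None,fx=4.2,fy=4.2,interpolation=cv2.INTER_NEAREST))
E
```

```text
3.55 [-0.31  0.12  1.8  -0.    1.21  1.25] [ 0.49425365 -0.06938903  0.13021212]
0.0730 0.0730 [-0.4  0.1  0.1]
0.0720 0.0720 [ 0.3 -0.8  0. ]
0.0710 0.0710 [-0.5  0.3  0.5]
0.0700 0.0700 [1.2 0.  0. ]
0.0690 0.0694 [-1.3  0.9  5.4]
0.0680 0.0685 [-1.9  0.1  5.2]
0.0670 0.0676 [-2.   0.9  5.3]
0.0660 0.0666 [-1.6  0.1  5.8]
0.0650 0.0656 [-2.5  0.8  6.5]
0.0640 0.0645 [-2.   0.6  5.3]
0.0630 0.0642 [-3.4  1.1  9.7]
0.0620 0.0641 [-6.7  1.5 15.8]
t 8.0583
```

View pics/s1c.png

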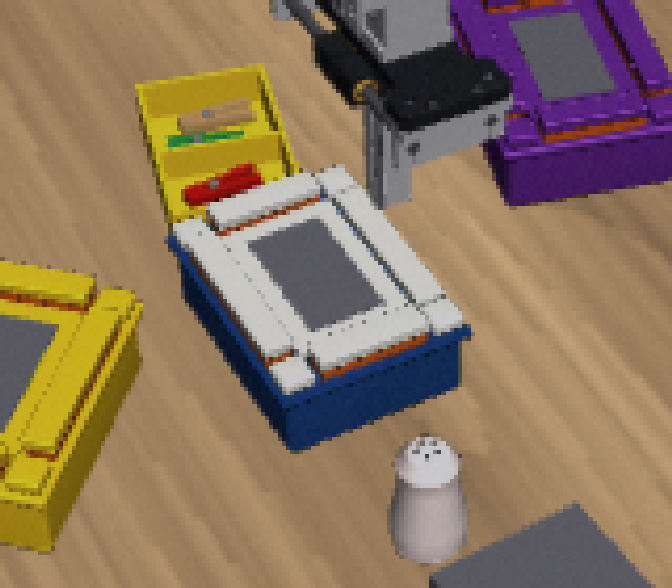

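The near section is down: in the crop its band is hidden along the edge at about (395,240). The force climbed against a hard stop at a TCP height of 64.1 mm. Next is the other three.

```bash
python3 - <<'E'
from h import *
bot.move_l([*W(.051,0),.095],feed=.15)
press(.051,0,stop=13)
cur=bot.get_obs()["joint_pos"][5]; best=None
for a in(yaw+np.pi/2,yaw-np.pi/2):
    s=bot.solve_ik([*W(0,.071),.11],Q(a))
    if s is not None and (best is None or abs(s[5]-cur)<abs(best[1][5]-cur)): best=(a,s)
a=best[0]; print(a,best[1])
bot.goto([*W(0,.071),.11],Q(a)); bot.move_l([*W(0,.071),.095])
press(0,.071,stop=13)
bot.move_l([*W(0,-.071),.095],feed=.15)
press(0,-.071,stop=13)
p=W(0,-.071)
bot.goto([.40,-.35,.25],Q(a))
for n in("scene","top"): cv2.imwrite(f"pics/{n}2.png",bot.snapshot(n)[:,:,::-1])
print(bot.get_obs()["time_s"])
im=cv2.imread("pics/scene2.png")[110:250,170:330]; cv2.imwrite("pics/s2c.png",cv2.resize(im,None,fx=4.2,fy=4.2,interpolation=cv2.INTER_NEAREST))
E
```

```text
0.0730 0.0730 [-0.4 -0.1 -0.8]
0.0720 0.0721 [0.5 0.4 0.2]
0.0710 0.0712 [0.8 0.1 0.9]
0.0700 0.0708 [-1.2  0.8  4.1]
0.0690 0.0699 [-0.8  0.7  6.6]
0.0680 0.0689 [-1.7 -0.2  5.8]
0.0670 0.0679 [-1.7  1.   6.5]
0.0660 0.0669 [-1.6  1.   5.7]
0.0650 0.0659 [-2.4  0.   6.1]
0.0640 0.0649 [-1.3  1.5  6.4]
0.0630 0.0642 [-2.   0.9  7.1]
0.0620 0.0642 [-4.2  0.9 11.3]
t 13.0167
1.5830136315588568 [-1.53581476e-01  2.40268304e-01  1.71075070e+00 -4.44089210e-16
  1.19057365e+00 -1.65798781e-01]
0.0730 0.0731 [-0.4  0.1  0.4]
0.0720 0.0721 [-0.3 -0.   0.3]
0.0710 0.0710 [-0.4 -0.4  0.2]
0.0700 0.0705 [-2.1  0.2  3.8]
0.0690 0.0696 [-2.4 -0.6  5.2]
0.0680 0.0686 [-1.2  0.2  4.7]
0.0670 0.0677 [-2.1  0.3  6.1]
0.0660 0.0667 [-2.5  0.9  5.7]
0.0650 0.0657 [-2.  -0.6  6.8]
0.0640 0.0647 [-1.9  0.5  5.6]
0.0630 0.0642 [-2.7 -0.1  8.5]
0.0620 0.0641 [-4.9  1.3 13.4]
t 18.6
0.0730 0.0730 [-0.9  0.8 -0.6]
0.0720 0.0721 [ 0.4  0.  -0.5]
0.0710 0.0710 [-0.3 -0.6 -0.4]
0.0700 0.0699 [-0.1  0.4 -0.1]
0.0690 0.0695 [-1.7  0.4  4.2]
0.0680 0.0686 [-1.8  0.5  5.9]
0.0670 0.0677 [-2.2  0.6  6.1]
0.0660 0.0667 [-2.1  0.7  6.1]
0.0650 0.0657 [-3.   1.2  6.6]
0.0640 0.0648 [-2.   1.3  6.3]
0.0630 0.0642 [-3.5  1.1  8.1]
0.0620 0.0642 [-5.6  1.8 14. ]
t 23.7167
24.9667
```

View pics/s2c.png

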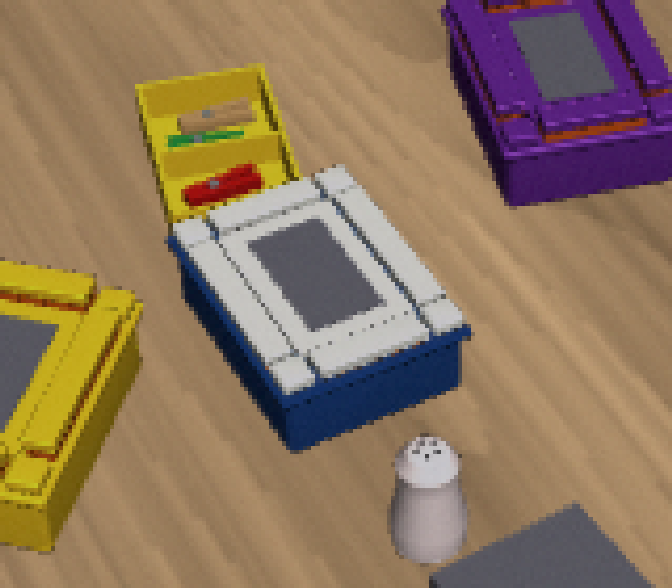

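View pics/top2.png

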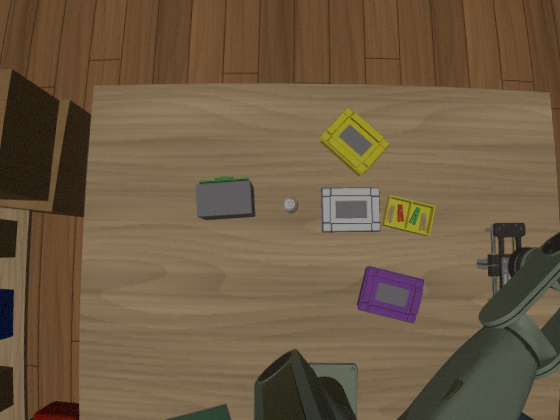

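The scene crop shows all four sections level with the corners and no orange left on the blue box. In the top view the box is still at (351,210), and the shaker, peg tray and caddy are where they were. I'm handing it in.

```bash
python3 - <<'E'
from h import *
bot.job_done()
E
```

```text
the job is handed in; nothing more can be done
```

All four raised rim sections of the blue lunch box are pressed fully shut, and the job was handed in at about 25 s of robot time.

- **Pressing:** I pressed the middle of each section with the fingers closed. Each gave about 6 N of resistance on the way down, then reached a hard stop with the fingertips at 64.1–64.2 mm, the height of the lid's corners. The highest readings were about 16 N down and 7 N sideways.
- **Last pictures:** No orange band shows on the lunch box. By eye, the box, salt shaker, peg tray and caddy are where they started, and the arm is clear of everything.
- **Disagreements:** The two cameras differed by 1–4 mm on the box centre, so I used the values from the grey panel, which agreed to about 1 mm. No checks failed.

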